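# Load the measuring fixture in mirrored order

### The job

The measuring program runs from the other end, so move the four steel samples from the cups of the black incoming rail into the cups of the aluminium measuring fixture in reverse left-to-right order: the sample now at the left end goes into the cup at the right end, the second from the left into the second from the right, and so on. Set each sample foot down and fully home, upright with its flange resting on the cup's rim, and let go of it.

Things in the scene. Friction and masses are not known exactly. Their poses are not given: they have to be found in the camera images.
- drum: Steel sample with a wide round head. Origin: centre of the foot's underside, z up. Tapered round foot, radius 7 mm at z 0 to 15.5 at z 21; flange, radius 22, z 21 to 27; head: diameter 42, z 27 to 59. 400 g. Starts upright in its cup, x within 12 degrees of the cup's x. Seated in any cup, the flange lies on the rim, the foot hangs free with 2 to 3 mm side play.
- pin: Steel sample with a slim tall round head. Origin: centre of the foot's underside, z up. Tapered round foot, radius 7 mm at z 0 to 15.5 at z 21; flange, radius 22, z 21 to 27; head: diameter 18, z 27 to 87. 260 g. Starts upright in its cup, x within 12 degrees of the cup's x. Seated in any cup, the flange lies on the rim, the foot hangs free with 2 to 3 mm side play.
- square: Steel sample with a square head. Origin: centre of the foot's underside, z up. Tapered round foot, radius 7 mm at z 0 to 15.5 at z 21; flange, radius 22, z 21 to 27; head: 28 (x) by 28 (y), z 27 to 69. 380 g. Starts upright in its cup, x within 12 degrees of the cup's x. Seated in any cup, the flange lies on the rim, the foot hangs free with 2 to 3 mm side play.
- blade: Steel sample with a flat tongue head. Origin: centre of the foot's underside, z up. Tapered round foot, radius 7 mm at z 0 to 15.5 at z 21; flange, radius 22, z 21 to 27; head: 14 thick (x), 38 wide (y), z 27 to 75. 330 g. Starts upright in its cup, x within 12 degrees of the cup's x. Seated in any cup, the flange lies on the rim, the foot hangs free with 2 to 3 mm side play.
- cup_drum: Grey plastic tapered cup fixed on the incoming rail, in which the drum sample starts (the four are alike). Origin: centre of its underside, 12 mm above the table; axes as the rail's. 26 mm high, rim outer radius 26 mm, mouth radius about 18 mm, about 12 mm at the floor 3 mm up. A seated sample's origin is 5 mm above this origin.
- cup_pin: Grey plastic tapered cup fixed on the incoming rail, in which the pin sample starts (the four are alike). Origin: centre of its underside, 12 mm above the table; axes as the rail's. 26 mm high, rim outer radius 26 mm, mouth radius about 18 mm, about 12 mm at the floor 3 mm up. A seated sample's origin is 5 mm above this origin.
- cup_square: Grey plastic tapered cup fixed on the incoming rail, in which the square sample starts (the four are alike). Origin: centre of its underside, 12 mm above the table; axes as the rail's. 26 mm high, rim outer radius 26 mm, mouth radius about 18 mm, about 12 mm at the floor 3 mm up. A seated sample's origin is 5 mm above this origin.
- cup_blade: Grey plastic tapered cup fixed on the incoming rail, in which the blade sample starts (the four are alike). Origin: centre of its underside, 12 mm above the table; axes as the rail's. 26 mm high, rim outer radius 26 mm, mouth radius about 18 mm, about 12 mm at the floor 3 mm up. A seated sample's origin is 5 mm above this origin.
- incoming_rail: Incoming rack: flat black rail, 64 (x) by 268 (y) by 12 mm, fixed on the table at the left or right; the grey cups stand in a row on it at y = +99, +33, -33, -99 mm. Origin: centre of the underside; z up, x away from the robot, y to the robot's left, turned by up to 16 degrees.
- fixture: Measuring fixture to be filled: aluminium plate, 74 (x) by 268 (y) by 12 mm, fixed on the table, with four empty aluminium cups, shaped like the grey ones, at y = +99, +33, -33, -99 mm, rims 38 mm above the table. Origin: centre of the underside; axes like the rail's, turned by up to 16 degrees. A seated sample's origin is 17 mm above this origin.
Mind the look-alikes: they are no part of the job. What is shaped like the square but green or orange is not meant.

How it is judged:
By the outcome, as a careful person would: the job done as asked, in the order asked, and still so for the second after the job is handed in, with the robot touching nothing.
It also fails if it takes over 106 s, if anything falls off the work surface, if the arm or the gripper's body presses on something with over 40 N, if the wrist force passes 120 N, or if a joint passes its speed limit or range.

### The arm

A 7-joint arm with a two-finger parallel gripper is mounted at the origin on the work surface. World frame = base frame: x ahead of the robot, y to its left, z up, the work surface at z = 0. Lengths are in m, angles in rad, forces in N, time in s.
With the tool pointing down it reaches from about 0.4 to 0.85 m from the base axis. Payload 10.4 kg.
Tool frame: the origin (TCP) lies midway between the tips of the shut fingers; the grasp point (between the pads) lies 19 mm behind it; z points along the fingers, y is the line along which they close (so a half turn about z gives the same grasp; the last joint's range is limited). The gripper opens to 85 mm and grips with 20 to 120 N. Pads are 22 mm wide; open, the fingers measure 114 mm over their backs; the gripper's body (76 mm by 85 mm) begins 54 mm behind the grasp point. The pads swing forward as they close: fully open they stand 13 mm farther back than shut.
Start: joints at [-1.347, 0.332, -0.065, 1.46, 0.022, 1.35, -0.088], TCP at [0.153, 0.606, 0.21] pointing down, gripper open.
Joint ranges: [-2.6, 2.6], [-0.5, 2.12], [-1.47, 1.34], [0.16, 2.42], [-1.27, 4.41], [0.06, 2.06], [-2.6, 2.6]. Speed limits (rad/s): [2.22, 2.22, 2.79, 2.79, 3.14, 3.14, 3.14].

### API

Orientations are given as a unit quaternion [x, y, z, w].
In Python, from bench import state, snapshot, get_calibration, finish_job gives the robot as it stands. The module is installed in compiled form; this text tells all that it offers.
- The arm moves only by the tool apply_moves, never from a script. Its argument "series" is a list of rows, each a list of 7 numbers: the shift along the tool's x, y, z in mm, then the turn, a rotation vector about the tool's x, y, z in degrees, then the finger opening in mm, from 0 to 85.4. In form: [[tx, ty, tz, wx, wy, wz, fingers], ...]. A call has 1 to 8 rows; each row shifts and turns the commanded pose from where the row before left it, along the tool's axes as they then stand; what a row does not reach is not made up. A row lasts 1/8 s, in which the tool goes at most 62.5 mm and 10.7 degrees, less where a joint would pass 70% of its speed; a pose out of reach is approached as far as the arm can. A call with a gripper value outside its range is refused whole. The fingers move at their own pace and stop on an object; "grip_force" is the grip in N (left out, the last holds). Time passes only in rows, so rows that do not move let the fingers close. It gives the time, the measured TCP pose, the force, the opening and the grip force at its end, in the units of the state.
- state(): the state, without advancing time (a new reading comes with each control period).
- snapshot(name): name is "scene" or "top" or "wrist"; returns the picture (400x640x3 uint8, blue, green, red); there is no depth.
- get_calibration(name): a dict with "camera_matrix" (3x3 intrinsics, pixels), "extrinsics" (4x4, takes a point from world to camera coordinates); the wrist camera has in their place "T_tool_cam" (4x4, takes a point from camera to tool coordinates, whose origin is the TCP and whose axes are the flange's). Camera axes: x right, y down, z forward; pixel columns grow to the right and rows downward; lengths in m; the calibration is good to about 2 mm. A picture is of the moment at which its call begins: read the wrist's pose just before it. get_calibration takes no time and is no camera call.
- finish_job(): hands the job in; it is judged then, once.
The state is a dict: "time": time; "q": joint angles; "dq": joint speeds; "tau": joint torques, N m; "tcp_pos": TCP position; "tool_rot": TCP orientation; "force": force on the tool from outside, world axes, zero at the start; "moment": the same for the moment, N m; "finger_gap": finger opening in m; "finger_force": force on a finger pad.
Only numpy, scipy, OpenCV 4.12 (cv2) and the standard library are available. Lean on these libraries where they do the work, as an engineer would, in place of code of your own. Each camera call takes 0.05 s, during which the arm holds its last target. There are 200 camera calls.

## Working session

There is one attempt and no reset: what is moved stays moved. The work goes in short steps, Python scripts to look and compute and a tool call to move; the robot and the scene stay as the last step left them, time stands still between calls to the robot, and variables do not carry over. Pictures are saved under pics/ and viewed, at most 14 in all, crops included, and the job is handed in when it is done.

Besides the shell and the picture viewer there is one more tool, called after "Emit:" in YAML: its name, and indented under it one key for each argument. apply_moves: Moves the arm, as the interface text tells. Its arguments: {"type":"object","properties":{"series":{"type":"array","items":{"type":"array","items":{"type":"number"}}},"grip_force":{"type":"number"}},"required":["series"]}

```bash
mkdir -p pics; ls; python3 - <<'E'
from bench import *
import cv2
s=state();print(s)
for n in("scene","top"):
    cv2.imwrite(f"pics/{n}0.png",snapshot(n));c=get_calibration(n);print(n,c)
print(get_calibration("wrist"))
E
```

```text
pics
{'time': 0.0, 'q': array([-1.34659151,  0.33289215, -0.06471845,  1.46097046,  0.02157431,
        1.34989526, -0.08847967]), 'dq': array([-0.00015903, -0.00016312,  0.0016647 , -0.00059575,  0.00190354,
        0.0011483 ,  0.00145461]), 'tau': array([-7.30122756e-04, -6.25438857e+01,  4.87172522e-02, -3.91606843e+01,
        1.61314703e-02,  9.87664273e-03, -4.09017119e-06]), 'tcp_pos': array([0.15257685, 0.60565684, 0.20938942]), 'tool_rot': array([ 1.23062758e-01,  9.92398618e-01, -7.31941666e-04, -7.17531741e-05]), 'force': array([-2.51212717e-01,  9.05225499e-01, -8.59179188e-04]), 'moment': array([ 0.03940048, -0.03343379,  0.00886805]), 'finger_force': 0.0, 'finger_gap': 0.08530021374294532}
scene {'camera_matrix': array([[410.77590555,   0.        , 317.79452369],
       [  0.        , 410.77590555, 201.53706641],
       [  0.        ,   0.        ,   1.        ]]), 'extrinsics': array([[-0.4012677 ,  0.91595967,  0.0014575 ,  0.21406981],
       [ 0.5392327 ,  0.23751513, -0.80796947, -0.2113346 ],
       [-0.74041362, -0.32342612, -0.58922255,  1.20197177],
       [ 0
[... 414 characters left out ...]
       [ 1.99732113e-01,  1.72529129e-02, -9.79698637e-01,
         8.47732428e-01],
       [ 0.00000000e+00,  0.00000000e+00,  0.00000000e+00,
         1.00000000e+00]])}
{'camera_matrix': array([[359.09075933,   0.        , 329.41334889],
       [  0.        , 359.09075933, 202.1634538 ],
       [  0.        ,   0.        ,   1.        ]]), 'T_tool_cam': array([[ 5.41648470e-05, -9.49371479e-01, -3.14155681e-01,
         8.07068861e-02],
       [ 9.99999997e-01,  6.95174973e-05, -3.76663008e-05,
        -7.24619164e-04],
       [ 5.75986285e-05, -3.14155678e-01,  9.49371480e-01,
        -1.63313563e-01],
       [ 0.00000000e+00,  0.00000000e+00,  0.00000000e+00,
         1.00000000e+00]])}
```

View pics/top0.png

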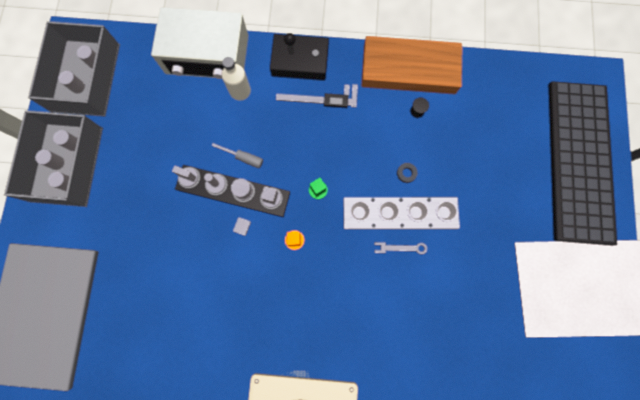

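View pics/scene0.png

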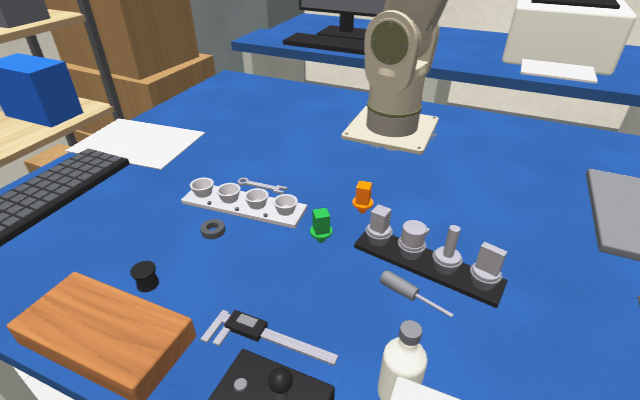

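The top view shows the rail at the left with the samples, left to right: blade (186,175), pin (212,183), drum (242,188) and square (270,196). The fixture is at (402,213) with empty cups at x≈360, 389, 417 and 446.

Square look-alikes are green (318,188), orange (294,240) and grey steel (270,196). The steel one in the rail's cup fits the description. I'll check it in a crop.

```bash
cat > h.py <<'E'
from bench import *
import numpy as np,cv2
from scipy.spatial.transform import Rotation as R
def cam(n,s=None):
    c=get_calibration(n);K=c["camera_matrix"]
    if n!="wrist": T=np.linalg.inv(c["extrinsics"])
    else:
        B=np.eye(4);B[:3,:3]=R.from_quat(s["tool_rot"]).as_matrix();B[:3,3]=s["tcp_pos"];T=B@c["T_tool_cam"]
    return K,T
def toplane(KT,uv,z):
    K,T=KT;uv=np.atleast_2d(uv).astype(float)
    d=(np.c_[uv,np.ones(len(uv))]@np.linalg.inv(K).T)@T[:3,:3].T
    return T[:3,3]+d*((z-T[2,3])/d[:,2])[:,None]
def project(KT,P):
    K,T=KT;p=(np.atleast_2d(P)-T[:3,3])@T[:3,:3]@K.T
    return p[:,:2]/p[:,2:]
E
python3 - <<'E'
from h import *
im=cv2.imread("pics/top0.png");C=cam("top");hsv=cv2.cvtColor(im,cv2.COLOR_BGR2HSV)
nb=((hsv[...,1]<110)|(hsv[...,2]<60)).astype(np.uint8)
for name,(x0,y0,x1,y1) in dict(fix=(335,188,470,238),rail=(165,158,300,222)).items():
    m=np.zeros_like(nb);m[y0:y1,x0:x1]=nb[y0:y1,x0:x1]
    if name=="rail": m=((im.max(2)<60)&(m>0)).astype(np.uint8); m=cv2.morphologyEx(m,cv2.MORPH_OPEN,np.ones((2,2)))
    n,l,st,_=cv2.connectedComponentsWithStats(m)
    if name=="fix": l=(l==1+st[1:,4].argmax())
    else: l=m>0
    v,u=np.nonzero(l);P=toplane(C,np.c_[u,v],.012)[:,:2]*1000
    r=cv2.minAreaRect(P.astype(np.float32));print(name,len(u),r,cv2.boxPoints(r).round().tolist())
x=cv2.resize(im[150:260,160:300],None,fx=5,fy=5,interpolation=cv2.INTER_CUBIC);cv2.imwrite("pics/crop.png",x)
E
```

```text
fix 3794 ((493.28240966796875, -192.53515625), (75.8236312866211, 270.9647216796875), 4.778472423553467) [[444.0, -61.0], [467.0, -331.0], [542.0, -324.0], [520.0, -54.0]]
rail 28 ((505.2945556640625, 324.94390869140625), (28.657983779907227, 8.200119018554688), 66.0396957397461) [[496.0, 314.0], [503.0, 310.0], [515.0, 336.0], [507.0, 340.0]]
```

View pics/crop.png

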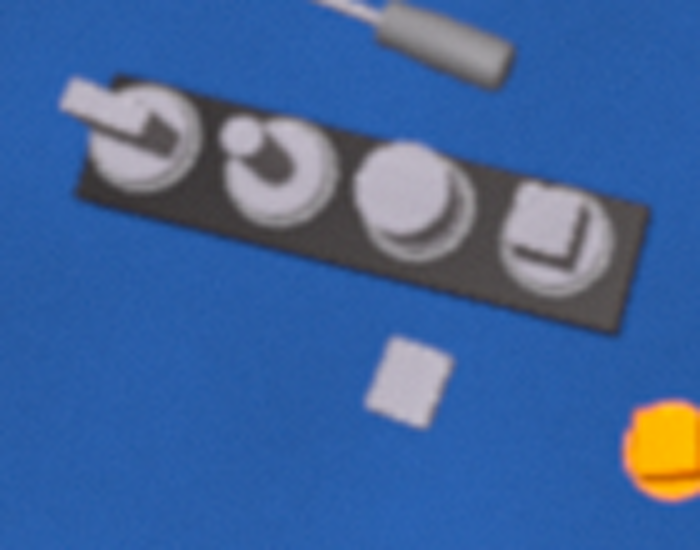

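The crop shows the steel square at crop (545,225), upright in the grey cup at the rail's right end. Green and orange are the decoys, and the flat tile on the table at crop (410,380) isn't part of the job. Rail corners in the crop are (115,75), (78,195), (617,333) and (650,207).

```bash
python3 - <<'E'
from h import *
C=cam("top")
c=np.array([(115,75),(78,195),(617,333),(650,207)])/5+[160,150]-.4
P=toplane(C,c,.012)[:,:2]*1000;print(P.round())
r=cv2.minAreaRect(P.astype(np.float32));print(r)
def cups(ctr,yaw):
    y=np.array([-np.sin(yaw),np.cos(yaw)]);return np.array([ctr+k*y for k in(99,33,-33,-99)])
m=P.mean(0);d=(P[0]+P[1]-P[2]-P[3]);yaw=np.arctan2(-d[0],d[1]);print("rail",m,np.degrees(yaw));cr=cups(m,yaw);print(cr)
print("fix",cups(np.array([493.3,-192.5]),np.radians(4.78)))
# flange circle check z=44mm (rim 38+flange 6)
for n,uv in dict(blade=(145,135),pin=(280,172),drum=(415,205),square=(555,240)).items(): print(n,toplane(C,np.array(uv)/5+[160,150]-.4,.044)[0,:2]*1000)
# head tops
for n,uv,z in (("blade",(103,107),92),("pin",(243,137),104),("drum",(402,188),76),("square",(542,220),86)): print(n,toplane(C,np.array(uv)/5+[160,150]-.4,z/1000)[0,:2]*1000)
E
```

```text
[[567. 334.]
 [507. 342.]
 [462.  81.]
 [524.  72.]]
((514.7294311523438, 207.56430053710938), (266.36285400390625, 62.01994705200195), 80.64817810058594)
rail [515.06009665 207.32977322] -9.509142337133522
[[531.4153896  304.9694393 ]
 [520.51186097 239.87632858]
 [509.60833233 174.78321786]
 [498.7048037  109.69010714]]
fix [[ 485.05033034  -93.84432125]
 [ 490.55011011 -159.61477375]
 [ 496.04988989 -225.38522625]
 [ 501.54966966 -291.15567875]]
blade [531.34510347 303.77357745]
pin [519.15212472 239.4729544 ]
drum [508.91225347 175.89497563]
square [498.00787141 110.38437509]
blade [531.25478775 306.82135684]
pin [520.13712511 240.34195519]
drum [509.49827695 175.74960622]
square [498.25515944 111.14877782]
```

```bash
cat >> h.py <<'E'
def plan(x,y,z,yaw,n,grip,start=None):
    """rows (tool frame) to bring TCP to x,y,z mm with tool y at heading yaw deg, tool down"""
    s=state();p=s["tcp_pos"]*1000;r=R.from_quat(s["tool_rot"])
    a=np.radians(yaw);Y=[np.cos(a),np.sin(a),0];Z=[0,0,-1];X=np.cross(Y,Z)
    g=R.from_matrix(np.c_[X,Y,Z]);w=(r.inv()*g).as_rotvec()/n;d=(np.array([x,y,z])-p)/n
    print("at",p.round(1),"tilt",np.degrees(np.arccos(min(1,-r.as_matrix()[2,2]))).round(2),"yaw",np.degrees(np.arctan2(*r.as_matrix()[[1,0],1])).round(2))
    rows=[]
    for k in range(n):
        rows.append([round(v,1) for v in (*r.inv().apply(d),*np.degrees(w))]+[grip]);r=r*R.from_rotvec(w)
    print(rows)
E
python3 -c "
from h import *
plan(531,305,230,-9.5,8,85)"
```

```text
at [152.6 605.7 209.5] tilt 0.07 yaw 75.86
[[np.float64(-55.1), np.float64(-24.9), np.float64(-2.5), np.float64(-0.0), np.float64(0.0), np.float64(10.7), 85], [np.float64(-58.7), np.float64(-14.3), np.float64(-2.5), np.float64(-0.0), np.float64(0.0), np.float64(10.7), 85], [np.float64(-60.3), np.float64(-3.2), np.float64(-2.5), np.float64(-0.0), np.float64(0.0), np.float64(10.7), 85], [np.float64(-59.9), np.float64(8.1), np.float64(-2.6), np.float64(-0.0), np.float64(0.0), np.float64(10.7), 85], [np.float64(-57.3), np.float64(19.0), np.float64(-2.6), np.float64(-0.0), np.float64(0.0), np.float64(10.7), 85], [np.float64(-52.8), np.float64(29.3), np.float64(-2.6), np.float64(-0.0), np.float64(0.0), np.float64(10.7), 85], [np.float64(-46.5), np.float64(38.6), np.float64(-2.6), np.float64(-0.0), np.float64(0.0), np.float64(10.7), 85], [np.float64(-38.5), np.float64(46.5), np.float64(-2.6), np.float64(-0.0), np.float64(0.0), np.float64(10.7), 85]]
```

Emit:
apply_moves:
  series:
    - [-55.1, -24.9, -2.5, 0, 0, 10.7, 85]
    - [-58.7, -14.3, -2.5, 0, 0, 10.7, 85]
    - [-60.3, -3.2, -2.5, 0, 0, 10.7, 85]
    - [-59.9, 8.1, -2.6, 0, 0, 10.7, 85]
    - [-57.3, 19.0, -2.6, 0, 0, 10.7, 85]
    - [-52.8, 29.3, -2.6, 0, 0, 10.7, 85]
    - [-46.5, 38.6, -2.6, 0, 0, 10.7, 85]
    - [-38.5, 46.5, -2.6, 0, 0, 10.7, 85]

```text
time: 1.1
tcp_pos: [0.5316, 0.3033, 0.2306]
tool_rot: [0.766, 0.642, -0.0, -0.0]
force: [0.3, 1.6, -0.3]
finger_gap: 0.0852
finger_force: 0.0
```

Emit:
apply_moves:
  series:
    - [0, 0, 0, 0, 0, 0, 85]
    - [0, 0, 0, 0, 0, 0, 85]

```text
time: 1.35
tcp_pos: [0.5301, 0.305, 0.2302]
tool_rot: [0.764, 0.645, -0.0, -0.0]
force: [-0.8, 1.2, 0.6]
finger_gap: 0.0849
finger_force: 0.0
```

```bash
sed -i 's/round(v,1)/round(float(v),1)/' h.py; python3 - <<'E'
from h import *
s=state();im=snapshot("wrist");cv2.imwrite("pics/w1.png",im);import pickle;pickle.dump(s,open("w1.pkl","wb"))
plan(531,305,230,-9.5,1,85)
C=cam("wrist",s)
print(project(C,[[.531,.305,.092],[.520,.240,.104],[.5095,.175,.076],[.4985,.11,.086]]).round())
E
```

```text
at [529.5 305.7 230.2] tilt 0.06 yaw -9.61
[[-0.5, 1.6, 0.2, -0.1, 0.0, -0.1, 85]]
[[331. 180.]
 [331. 255.]
 [331. 301.]
 [331. 360.]]
```

View pics/w1.png

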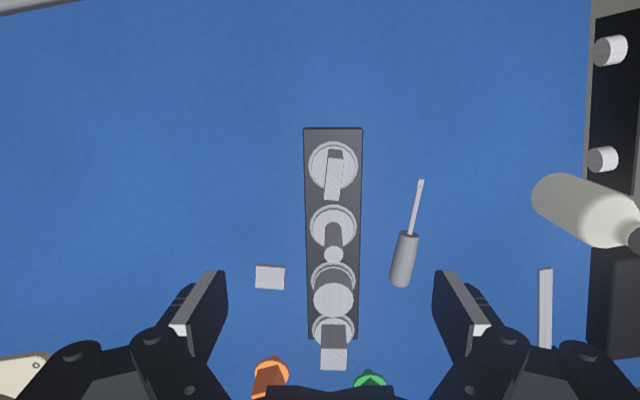

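The wrist view shows the rail aligned with the image column. The blade's head is at about (334,178), the pin top at (333,254), the drum at (333,299) and the square at (333,358), all close to prediction. I'll enlarge it to read the blade and square yaws.

```bash
python3 - <<'E'
import cv2,numpy as np
im=cv2.imread("pics/w1.png")
a=cv2.resize(im[135:215,290:375],None,fx=7,fy=7,interpolation=cv2.INTER_CUBIC)[:,:395*1]
a=cv2.resize(im[135:210,305:365],None,fx=6.6,fy=6.6,interpolation=cv2.INTER_CUBIC)
b=cv2.resize(im[310:385,305:365],None,fx=6.6,fy=6.6,interpolation=cv2.INTER_CUBIC)
cv2.imwrite("pics/c2.png",np.hstack([a,b]));print(a.shape)
E
```

```text
(495, 396, 3)
```

View pics/c2.png

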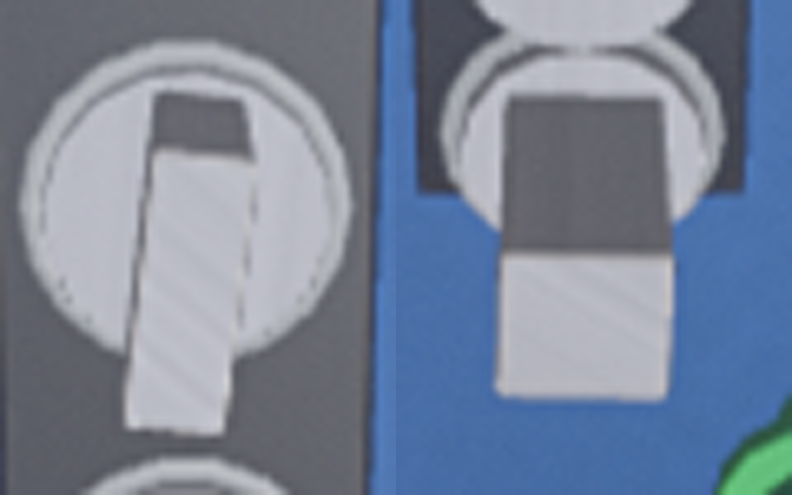

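Blade's top-face corners in the crop are (152,150), (256,157), (228,435) and (125,430). The square's are (500,253), (675,253), (668,400) and (498,397).

```bash
python3 - <<'E'
from h import *
import pickle
s=pickle.load(open("w1.pkl","rb"));C=cam("wrist",s)
for n,q,o,z in(("blade",[(152,150),(256,157),(228,435),(125,430)],(305,135),.092),("square",[(104,253),(279,253),(272,400),(102,397)],(305,310),.086)):
    P=toplane(C,np.array(q)/6.6+o-.4,z)[:,:2]*1000;d=P[0]+P[1]-P[2]-P[3]
    print(n,P.mean(0).round(1),"yaw",np.degrees(np.arctan2(-d[0],d[1])).round(1),cv2.minAreaRect(P.astype(np.float32)))
for n,uv,z in(("pin",(333.5,254),.104),("drum",(333,299),.076)): print(n,toplane(C,uv,z))
E
```

```text
blade [533.5 305.4] yaw -15.0 ((533.3700561523438, 305.32183837890625), (38.294960021972656, 13.783881187438965), 75.3188705444336)
square [500.9 111.1] yaw -10.9 ((500.9395751953125, 111.20255279541016), (28.924266815185547, 27.61553382873535), 79.06973266601562)
pin [[0.52264932 0.24077634 0.104     ]]
drum [[0.51173735 0.17683746 0.076     ]]
```

```bash
python3 -c "
from h import *
plan(532,305.5,58,-14.8,4,85)"
```

```text
at [529.5 305.7 230.2] tilt 0.06 yaw -9.61
[[0.1, 0.7, 43.1, -0.0, 0.0, 1.3, 85], [0.1, 0.6, 43.1, -0.0, 0.0, 1.3, 85], [0.1, 0.6, 43.1, -0.0, 0.0, 1.3, 85], [0.1, 0.6, 43.1, -0.0, 0.0, 1.3, 85]]
```

Emit:
apply_moves:
  series:
    - [0.2, 1.3, 20, 0, 0, 2.6, 85]
    - [0.2, 1.2, 35, 0, 0, 2.6, 85]
    - [0, 0, 45, 0, 0, 0, 85]
    - [0, 0, 45, 0, 0, 0, 85]
    - [0, 0, 27, 0, 0, 0, 85]
    - [0, 0, 0, 0, 0, 0, 85]

```text
time: 2.15
tcp_pos: [0.5306, 0.3052, 0.0567]
tool_rot: [0.792, 0.61, -0.002, -0.0]
force: [0.4, -0.1, 0.5]
finger_gap: 0.0851
finger_force: 0.0
```

Emit:
apply_moves:
  series:
    - [0, 0, 0, 0, 0, 0, 8]
    - [0, 0, 0, 0, 0, 0, 8]
    - [0, 0, 0, 0, 0, 0, 8]
    - [0, 0, 0, 0, 0, 0, 8]
    - [0, 0, 0, 0, 0, 0, 8]
    - [0, 0, 0, 0, 0, 0, 8]
  grip_force: 60

```text
time: 2.9
tcp_pos: [0.5334, 0.3049, 0.0593]
tool_rot: [0.793, 0.609, 0.001, -0.0]
force: [-0.1, 0.3, 5.2]
finger_gap: 0.0123
finger_force: 60.2
```

Emit:
apply_moves:
  series:
    - [0, 0, -20, 0, 0, 0, 8]
    - [0, 0, -40, 0, 0, 0, 8]
    - [0, 0, -50, 0, 0, 0, 8]
    - [0, 0, -30, 0, 0, 0, 8]

```text
time: 3.4
tcp_pos: [0.5335, 0.3046, 0.2022]
tool_rot: [0.793, 0.609, 0.001, 0.0]
force: [0.1, 0.4, -4.1]
finger_gap: 0.0121
finger_force: 59.2
```

```bash
python3 -c "
from h import *
s=state();print(s['force'],s['finger_gap'],s['finger_force'])
plan(502,-291,198,4.8,12,8)"
```

```text
[ 0.13128657  0.44547351 -4.14211971] 0.012079339854589604 59.16817367076874
at [533.5 304.6 202.2] tilt 0.15 yaw -14.96
[[-48.6, 10.3, 0.3, 0.0, -0.0, -1.6, 8], [-48.9, 8.9, 0.3, 0.0, -0.0, -1.6, 8], [-49.1, 7.5, 0.3, 0.0, -0.0, -1.6, 8], [-49.3, 6.1, 0.3, 0.0, -0.0, -1.6, 8], [-49.5, 4.6, 0.3, 0.0, -0.0, -1.6, 8], [-49.6, 3.2, 0.3, 0.0, -0.0, -1.6, 8], [-49.7, 1.8, 0.3, 0.0, -0.0, -1.6, 8], [-49.7, 0.4, 0.3, 0.0, -0.0, -1.6, 8], [-49.7, -1.1, 0.3, 0.0, -0.0, -1.6, 8], [-49.6, -2.5, 0.3, 0.0, -0.0, -1.6, 8], [-49.5, -3.9, 0.3, 0.0, -0.0, -1.6, 8], [-49.4, -5.4, 0.3, 0.0, -0.0, -1.6, 8]]
```

Emit:
apply_moves:
  series:
    - [-48.6, 10.3, 0.3, 0, 0, -1.6, 8]
    - [-48.9, 8.9, 0.3, 0, 0, -1.6, 8]
    - [-49.1, 7.5, 0.3, 0, 0, -1.6, 8]
    - [-49.3, 6.1, 0.3, 0, 0, -1.6, 8]
    - [-49.5, 4.6, 0.3, 0, 0, -1.6, 8]
    - [-49.6, 3.2, 0.3, 0, 0, -1.6, 8]
    - [-49.7, 1.8, 0.3, 0, 0, -1.6, 8]
    - [-49.7, 0.4, 0.3, 0, 0, -1.6, 8]

```text
time: 4.4
tcp_pos: [0.5106, -0.094, 0.1971]
tool_rot: [0.72, 0.694, 0.0, -0.0]
force: [0.6, -0.0, -1.8]
finger_gap: 0.0123
finger_force: 59.2
```

Emit:
apply_moves:
  series:
    - [-49.7, -1.1, 0.3, 0, 0, -1.6, 8]
    - [-49.6, -2.5, 0.3, 0, 0, -1.6, 8]
    - [-49.5, -3.9, 0.3, 0, 0, -1.6, 8]
    - [-49.4, -5.4, 0.3, 0, 0, -1.6, 8]
    - [0, 0, 0, 0, 0, 0, 8]
    - [0, 0, 0, 0, 0, 0, 8]

```text
time: 5.15
tcp_pos: [0.4991, -0.2903, 0.1953]
tool_rot: [0.68, 0.733, 0.0, -0.0]
force: [-0.4, 0.5, -2.6]
finger_gap: 0.0125
finger_force: 59.1
```

```bash
python3 - <<'E'
from h import *
import pickle
s=state();im=snapshot("wrist");cv2.imwrite("pics/w2.png",im);pickle.dump(s,open("w2.pkl","wb"))
plan(502,-291,198,4.8,1,8)
C=cam("wrist",s);y=np.array([-.0833,.9965])
print(project(C,[[*(np.array([.4933,-.1925])+k*y),.038] for k in(.099,.033,-.033,-.099)]).round())
E
```

```text
at [ 499.4 -289.5  195.2] tilt 0.06 yaw 4.32
[[-1.6, 2.4, -2.8, 0.0, -0.1, -0.5, 8]]
[[330. -82.]
 [331.  17.]
 [332. 102.]
 [332. 176.]]
```

View pics/w2.png

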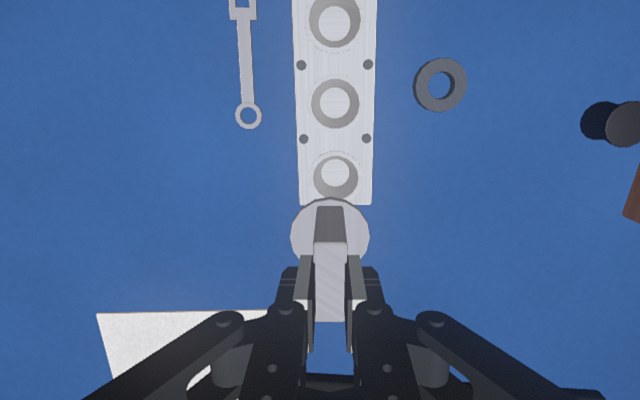

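The cup rims are at (335,22), (335,104) and (335,176), about 3 px right of the prediction. The blade hangs upright in the gripper at (330,260). The settled grip also matched the wrist measurement, so I'll use the wrist values.

```bash
python3 - <<'E'
from h import *
import pickle
s=pickle.load(open("w2.pkl","rb"));C=cam("wrist",s)
print(toplane(C,[(334.5,21.5),(335,104),(335.5,176.5)],.038)*1000)
E
```

```text
[[ 493.48719308 -162.83162491   38.        ]
 [ 498.95915615 -226.87039158   38.        ]
 [ 504.49197286 -290.96741795   38.        ]]
```

```bash
python3 -c "
from h import *
plan(503.8,-291,195,4.8,1,8)"
```

```text
at [ 499.4 -289.5  195.2] tilt 0.06 yaw 4.32
[[-1.8, 4.2, 0.2, 0.0, -0.1, -0.5, 8]]
```

Emit:
apply_moves:
  series:
    - [-1.8, 4.3, 10, 0, 0, -0.5, 8]
    - [0, 0, 35, 0, 0, 0, 8]
    - [0, 0, 35, 0, 0, 0, 8]
    - [0, 0, 20, 0, 0, 0, 8]
    - [0, 0, 10, 0, 0, 0, 8]
    - [0, 0, 0, 0, 0, 0, 8]

```text
time: 5.95
tcp_pos: [0.5038, -0.2921, 0.0851]
tool_rot: [0.677, 0.736, -0.0, -0.0]
force: [-0.6, -0.0, -1.7]
finger_gap: 0.0126
finger_force: 59.1
```

Foot is about 2 mm above rim level and centred. Next I lower it home.

Emit:
apply_moves:
  series:
    - [-0.8, 0, 8, 0, 0, 0, 8]
    - [0, 0, 8, 0, 0, 0, 8]
    - [0, 0, 6, 0, 0, 0, 8]
    - [0, 0, 2, 0, 0, 0, 8]
    - [0, 0, 0, 0, 0, 0, 8]

```text
time: 6.58
tcp_pos: [0.5036, -0.293, 0.061]
tool_rot: [0.677, 0.736, -0.0, -0.0]
force: [-0.3, 0.4, -3.8]
finger_gap: 0.0121
finger_force: 59.1
```

Emit:
apply_moves:
  series:
    - [1.5, 0, 1.5, 0, 0, 0, 8]
    - [0, 0, 0, 0, 0, 0, 8]
    - [0, 0, 0, 0, 0, 0, 8]

```text
time: 6.95
tcp_pos: [0.5036, -0.2914, 0.0597]
tool_rot: [0.677, 0.736, 0.0, 0.0]
force: [-0.5, -0.1, -3.5]
finger_gap: 0.0122
finger_force: 59.2
```

Emit:
apply_moves:
  series:
    - [0, 0, 0, 0, 0, 0, 85]
    - [0, 0, 0, 0, 0, 0, 85]
    - [0, 0, 0, 0, 0, 0, 85]
    - [0, 0, 0, 0, 0, 0, 85]
    - [0, 0, -30, 0, 0, 0, 85]
    - [0, 0, -50, 0, 0, 0, 85]
    - [0, 0, -60, 0, 0, 0, 85]

```text
time: 7.82
tcp_pos: [0.5029, -0.2911, 0.2005]
tool_rot: [0.677, 0.736, -0.0, -0.001]
force: [0.5, 0.2, 0.1]
finger_gap: 0.0852
finger_force: 0.0
```

```bash
python3 - <<'E'
from h import *
plan(522.5,240.5,200,-9.5,12,85)
cv2.imwrite("pics/w3.png",snapshot("wrist"))
E
```

```text
at [ 502.9 -291.1  200.5] tilt 0.09 yaw 4.75
[[44.0, 5.3, 0.1, -0.0, -0.0, 1.2, 85], [44.1, 4.4, 0.1, -0.0, -0.0, 1.2, 85], [44.2, 3.5, 0.1, -0.0, -0.0, 1.2, 85], [44.3, 2.6, 0.1, -0.0, -0.0, 1.2, 85], [44.3, 1.6, 0.1, -0.0, -0.0, 1.2, 85], [44.3, 0.7, 0.1, -0.0, -0.0, 1.2, 85], [44.3, -0.2, 0.1, -0.0, -0.0, 1.2, 85], [44.3, -1.1, 0.1, -0.0, -0.0, 1.2, 85], [44.3, -2.0, 0.1, -0.0, -0.0, 1.2, 85], [44.2, -3.0, 0.0, -0.0, -0.0, 1.2, 85], [44.2, -3.9, 0.0, -0.0, -0.0, 1.2, 85], [44.1, -4.8, 0.0, -0.0, -0.0, 1.2, 85]]
```

View pics/w3.png

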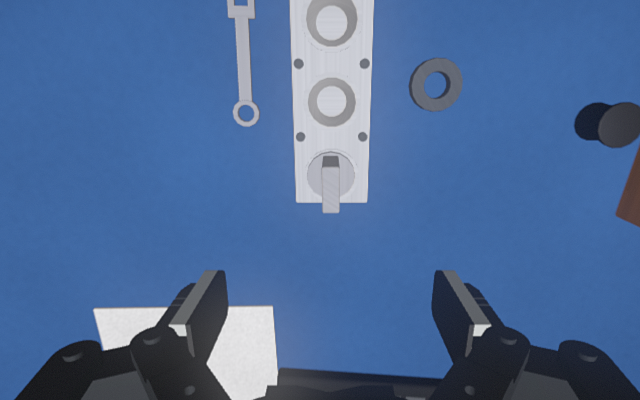

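The blade stands upright and centred in the right-end cup at (331,178). Next is the pin.

Emit:
apply_moves:
  series:
    - [44, 5.3, 0.1, 0, 0, 1.2, 85]
    - [44.1, 4.4, 0.1, 0, 0, 1.2, 85]
    - [44.2, 3.5, 0.1, 0, 0, 1.2, 85]
    - [44.3, 2.6, 0.1, 0, 0, 1.2, 85]
    - [44.3, 1.6, 0.1, 0, 0, 1.2, 85]
    - [44.3, 0.7, 0, 0, 0, 1.2, 85]
    - [44.3, -0.2, 0, 0, 0, 1.2, 85]
    - [44.3, -1.1, 0, 0, 0, 1.2, 85]

```text
time: 8.88
tcp_pos: [0.5168, 0.0643, 0.1992]
tool_rot: [0.737, 0.676, 0.0, -0.0]
force: [-0.0, 0.0, 0.1]
finger_gap: 0.0848
finger_force: 0.0
```

Emit:
apply_moves:
  series:
    - [44.3, -2, 0, 0, 0, 1.2, 85]
    - [44.2, -3, 0, 0, 0, 1.2, 85]
    - [44.2, -3.9, 0, 0, 0, 1.2, 85]
    - [44.1, -4.8, 0, 0, 0, 1.2, 85]
    - [0, 0, 0, 0, 0, 0, 85]
    - [0, 0, 0, 0, 0, 0, 85]

```text
time: 9.62
tcp_pos: [0.5239, 0.2393, 0.199]
tool_rot: [0.764, 0.645, -0.0, 0.0]
force: [0.6, -0.4, -0.2]
finger_gap: 0.0852
finger_force: 0.0
```

```bash
python3 -c "
from h import *
plan(522.2,240.5,62,-9.5,1,85)"
```

```text
at [523.9 239.3 199. ] tilt 0.04 yaw -9.66
[[1.0, -1.9, 137.0, 0.0, 0.0, -0.2, 85]]
```

Emit:
apply_moves:
  series:
    - [1, -1.5, 20, 0, 0, 0, 85]
    - [0, 0, 40, 0, 0, 0, 85]
    - [0, 0, 40, 0, 0, 0, 85]
    - [0, 0, 37, 0, 0, 0, 85]
    - [0, 0, 0, 0, 0, 0, 85]

```text
time: 10.25
tcp_pos: [0.5211, 0.239, 0.0602]
tool_rot: [0.765, 0.644, -0.002, -0.0]
force: [-0.3, 0.6, 0.8]
finger_gap: 0.0849
finger_force: 0.0
```

Emit:
apply_moves:
  series:
    - [0, 0, 0, 0, 0, 0, 12]
    - [0, 0, 0, 0, 0, 0, 12]
    - [0, 0, 0, 0, 0, 0, 12]
    - [0, 0, 0, 0, 0, 0, 12]
    - [0, 0, 0, 0, 0, 0, 12]
    - [0, 0, 0, 0, 0, 0, 12]
  grip_force: 60

```text
time: 11.0
tcp_pos: [0.5228, 0.2417, 0.0629]
tool_rot: [0.764, 0.645, 0.001, -0.0]
force: [-1.6, -0.6, 6.3]
finger_gap: 0.0157
finger_force: 58.4
```

Emit:
apply_moves:
  series:
    - [0, 0, -20, 0, 0, 0, 12]
    - [0, 0, -40, 0, 0, 0, 12]
    - [0, 0, -50, 0, 0, 0, 12]
    - [0, 0, -30, 0, 0, 0, 12]

```text
time: 11.5
tcp_pos: [0.5228, 0.2414, 0.2043]
tool_rot: [0.764, 0.645, 0.001, 0.0]
force: [-0.0, 0.2, -2.4]
finger_gap: 0.0159
finger_force: 58.9
```

```bash
python3 -c "
from h import *
plan(498.5,-226,200,4.8,10,12)"
```

```text
at [522.8 241.4 204.3] tilt 0.1 yaw -9.65
[[-46.5, 5.4, 0.4, 0.0, -0.0, -1.4, 12], [-46.6, 4.3, 0.4, 0.0, -0.0, -1.4, 12], [-46.7, 3.1, 0.4, 0.0, -0.0, -1.4, 12], [-46.8, 1.9, 0.4, 0.0, -0.0, -1.4, 12], [-46.8, 0.7, 0.4, 0.0, -0.0, -1.4, 12], [-46.8, -0.5, 0.4, 0.0, -0.0, -1.4, 12], [-46.8, -1.6, 0.4, 0.0, -0.0, -1.4, 12], [-46.7, -2.8, 0.4, 0.0, -0.0, -1.4, 12], [-46.6, -4.0, 0.4, 0.0, -0.0, -1.4, 12], [-46.5, -5.2, 0.4, 0.0, -0.0, -1.4, 12]]
```

Emit:
apply_moves:
  series:
    - [-46.5, 5.4, 0.4, 0, 0, -1.4, 12]
    - [-46.6, 4.3, 0.4, 0, 0, -1.4, 12]
    - [-46.7, 3.1, 0.4, 0, 0, -1.4, 12]
    - [-46.8, 1.9, 0.4, 0, 0, -1.4, 12]
    - [-46.8, 0.7, 0.4, 0, 0, -1.4, 12]
    - [-46.8, -0.5, 0.4, 0, 0, -1.4, 12]
    - [-46.8, -1.6, 0.4, 0, 0, -1.4, 12]
    - [-46.7, -2.8, 0.4, 0, 0, -1.4, 12]

```text
time: 12.5
tcp_pos: [0.5014, -0.1339, 0.1987]
tool_rot: [0.697, 0.717, 0.0, -0.0]
force: [-0.2, 0.7, -2.8]
finger_gap: 0.0157
finger_force: 59.1
```

Emit:
apply_moves:
  series:
    - [-46.6, -4, 0.4, 0, 0, -1.4, 12]
    - [-46.5, -5.2, 0.4, 0, 0, -1.4, 12]
    - [0, 0, 0, 0, 0, 0, 12]
    - [0, 0, 0, 0, 0, 0, 12]

```text
time: 13.0
tcp_pos: [0.4963, -0.2255, 0.1977]
tool_rot: [0.68, 0.733, -0.0, -0.0]
force: [0.0, -0.0, -1.7]
finger_gap: 0.0156
finger_force: 59.0
```

```bash
python3 - <<'E'
from h import *
plan(498.5,-226,87,4.8,1,12)
s=state();im=snapshot("wrist");C=cam("wrist",s);cv2.imwrite("pics/w4.png",im)
p=s["tcp_pos"];o=p[2]-.0625
print(project(C,[[p[0],p[1],o+.044],[p[0],p[1],o+.104],[.4985,-.226,.038]]))
E
```

```text
at [ 496.3 -225.5  197.7] tilt 0.05 yaw 4.35
[[-0.7, 2.2, 110.7, -0.0, -0.0, -0.4, 12]]
[[329.92539136 236.36007352]
 [330.09260365 298.17546469]
 [332.09708356 175.37197867]]
```

View pics/w4.png

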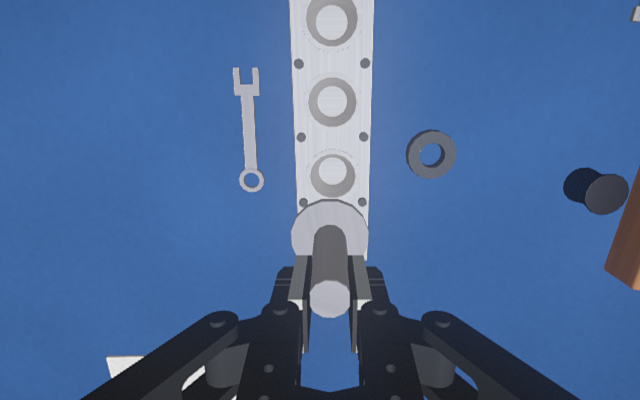

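The pin is straight in the grip: flange at (330,237) and top at (330,299), as predicted for upright. The target cup is at (332,176), predicted (332,175). Lowering now.

Emit:
apply_moves:
  series:
    - [-0.7, 2.2, 10, 0, 0, -0.4, 12]
    - [0, 0, 35, 0, 0, 0, 12]
    - [0, 0, 35, 0, 0, 0, 12]
    - [0, 0, 20, 0, 0, 0, 12]
    - [0, 0, 10, 0, 0, 0, 12]
    - [0, 0, 0, 0, 0, 0, 12]

```text
time: 13.8
tcp_pos: [0.4986, -0.226, 0.0876]
tool_rot: [0.677, 0.736, -0.0, -0.0]
force: [0.5, -1.0, -2.2]
finger_gap: 0.0156
finger_force: 59.0
```

Emit:
apply_moves:
  series:
    - [0, 0, 8, 0, 0, 0, 12]
    - [0, 0, 8, 0, 0, 0, 12]
    - [0, 0, 6, 0, 0, 0, 12]
    - [0, 0, 2, 0, 0, 0, 12]
    - [0, 0, 0, 0, 0, 0, 12]

```text
time: 14.42
tcp_pos: [0.4987, -0.2265, 0.064]
tool_rot: [0.677, 0.736, -0.0, -0.0]
force: [-0.2, -0.4, -2.3]
finger_gap: 0.016
finger_force: 59.0
```

Emit:
apply_moves:
  series:
    - [0, 0, 1, 0, 0, 0, 12]
    - [0, 0, 0, 0, 0, 0, 12]
    - [0, 0, 0, 0, 0, 0, 85]
    - [0, 0, 0, 0, 0, 0, 85]
    - [0, 0, 0, 0, 0, 0, 85]
    - [0, 0, 0, 0, 0, 0, 85]
    - [0, 0, -40, 0, 0, 0, 85]
    - [0, 0, -60, 0, 0, 0, 85]

```text
time: 15.42
tcp_pos: [0.4976, -0.226, 0.163]
tool_rot: [0.677, 0.736, -0.001, -0.001]
force: [1.4, -0.5, 1.1]
finger_gap: 0.0846
finger_force: 0.0
```

```bash
python3 -c "
from h import *
plan(511,176.5,200,-9.5,8,85)"
```

```text
at [ 497.6 -226.   163. ] tilt 0.19 yaw 4.76
[[50.0, 5.8, -4.6, -0.0, -0.0, 1.8, 85], [50.2, 4.3, -4.6, -0.0, -0.0, 1.8, 85], [50.3, 2.7, -4.6, -0.0, -0.0, 1.8, 85], [50.3, 1.1, -4.6, -0.0, -0.0, 1.8, 85], [50.3, -0.4, -4.6, -0.0, -0.0, 1.8, 85], [50.3, -2.0, -4.6, -0.0, -0.0, 1.8, 85], [50.2, -3.5, -4.6, -0.0, -0.0, 1.8, 85], [50.1, -5.1, -4.6, -0.0, -0.0, 1.8, 85]]
```

Emit:
apply_moves:
  series:
    - [50, 5.8, -20, 0, 0, 1.8, 85]
    - [50.2, 4.3, -17, 0, 0, 1.8, 85]
    - [50.3, 2.7, 0, 0, 0, 1.8, 85]
    - [50.3, 1.1, 0, 0, 0, 1.8, 85]
    - [50.3, -0.4, 0, 0, 0, 1.8, 85]
    - [50.3, -2, 0, 0, 0, 1.8, 85]
    - [50.2, -3.5, 0, 0, 0, 1.8, 85]
    - [50.1, -5.1, 0, 0, 0, 1.8, 85]

```text
time: 16.42
tcp_pos: [0.5124, 0.1776, 0.2003]
tool_rot: [0.764, 0.645, 0.0, -0.0]
force: [0.1, 0.0, 0.6]
finger_gap: 0.0852
finger_force: 0.0
```

Emit:
apply_moves:
  series:
    - [0, 0, 0, 0, 0, 0, 85]
    - [0, 0, 0, 0, 0, 0, 85]

```text
time: 16.68
tcp_pos: [0.5125, 0.1753, 0.2]
tool_rot: [0.764, 0.645, -0.0, 0.0]
force: [-0.2, -0.1, 0.5]
finger_gap: 0.0848
finger_force: 0.0
```

```bash
python3 -c "
from h import *
plan(511,176.5,49,-9.5,1,85)
cv2.imwrite('pics/w5.png',snapshot('wrist'))"
```

```text
at [512.5 175.3 200. ] tilt 0.03 yaw -9.65
[[1.0, -1.7, 151.0, -0.0, 0.0, -0.1, 85]]
```

View pics/w5.png

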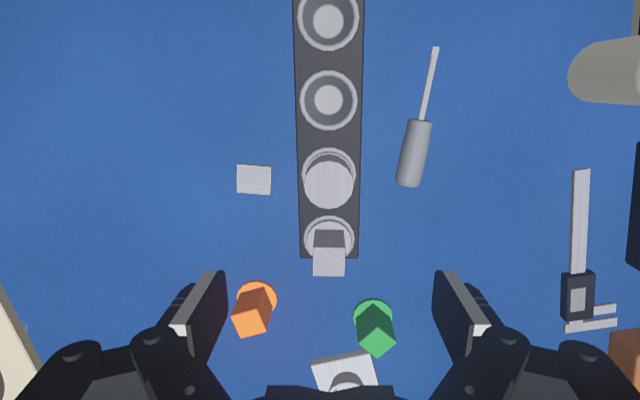

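The drum's top is at (328,184), with both emptied grey cups behind it. The decoys (orange (255,310), green (375,328)) are clear of the fingers' path.

Emit:
apply_moves:
  series:
    - [1, -0.8, 20, 0, 0, 0, 85]
    - [0, 0, 40, 0, 0, 0, 85]
    - [0, 0, 45, 0, 0, 0, 85]
    - [0, 0, 45, 0, 0, 0, 85]
    - [0, 0, 0, 0, 0, 0, 85]

```text
time: 17.35
tcp_pos: [0.5099, 0.1748, 0.0479]
tool_rot: [0.765, 0.644, -0.003, -0.0]
force: [-0.6, -0.9, -0.2]
finger_gap: 0.085
finger_force: 0.0
```

Emit:
apply_moves:
  series:
    - [0, 0, 0, 0, 0, 0, 34]
    - [0, 0, 0, 0, 0, 0, 34]
    - [0, 0, 0, 0, 0, 0, 34]
    - [0, 0, 0, 0, 0, 0, 34]
    - [0, 0, 0, 0, 0, 0, 34]
  grip_force: 70

```text
time: 17.98
tcp_pos: [0.515, 0.1783, 0.0539]
tool_rot: [0.764, 0.645, 0.004, 0.001]
force: [-2.7, -1.5, 20.9]
finger_gap: 0.0339
finger_force: 9.9
```

Emit:
apply_moves:
  series:
    - [0, 0, -20, 0, 0, 0, 34]
    - [0, 0, -40, 0, 0, 0, 34]
    - [0, 0, -50, 0, 0, 0, 34]
    - [0, 0, -40, 0, 0, 0, 34]

```text
time: 18.48
tcp_pos: [0.5122, 0.1772, 0.2031]
tool_rot: [0.764, 0.645, 0.001, 0.0]
force: [-0.2, 0.5, 0.1]
finger_gap: 0.034
finger_force: 0.0
```

```bash
python3 -c "
from h import *
plan(493,-160.3,200,4.8,8,34)"
```

```text
at [512.2 177.2 203.1] tilt 0.15 yaw -9.66
[[-42.0, 4.7, 0.3, 0.0, -0.0, -1.8, 34], [-42.1, 3.4, 0.3, 0.0, -0.0, -1.8, 34], [-42.2, 2.0, 0.3, 0.0, -0.0, -1.8, 34], [-42.2, 0.7, 0.3, 0.0, -0.0, -1.8, 34], [-42.2, -0.6, 0.4, 0.0, -0.0, -1.8, 34], [-42.2, -1.9, 0.4, 0.0, -0.0, -1.8, 34], [-42.1, -3.3, 0.4, 0.0, -0.0, -1.8, 34], [-42.0, -4.6, 0.4, 0.0, -0.0, -1.8, 34]]
```

The drum slipped out of the grip: the fingers reached 34 mm with no force. I'll look.

```bash
python3 - <<'E'
from h import *
s=state();im=snapshot("wrist");C=cam("wrist",s)
a=cv2.resize(im[60:310,200:460],None,fx=1.5,fy=1.5)
t=snapshot("scene")[190:290,340:520];t=cv2.resize(t,None,fx=2.1,fy=2.1)
H=max(a.shape[0],t.shape[0]);f=lambda x:cv2.copyMakeBorder(x,0,H-x.shape[0],0,0,0)
cv2.imwrite("pics/c6.png",np.hstack([f(a),f(t)]))
print(project(C,[[.5117,.1765,.076],[.5117,.1765,.044]]),s["finger_gap"])
E
```

```text
[[328.6788529  185.03255805]
 [328.66522183 175.79335418]] 0.034021167505231605
```

View pics/c6.png

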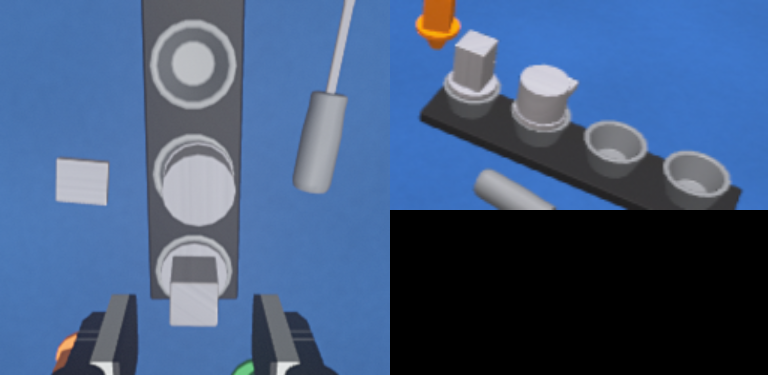

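The drum still stands upright, shifted about 2 mm, at wrist pixel (332,187). The closing target was too tight: the gap reads several mm under the part's size, so 34 mm held with only 10 N. I'll regrasp lower with a smaller closing target.

Emit:
apply_moves:
  series:
    - [0.5, 0.5, 10, 0, 0, 0, 85]
    - [0, 0, 30, 0, 0, 0, 85]
    - [0, 0, 30, 0, 0, 0, 85]
    - [0, 0, 40, 0, 0, 0, 85]
    - [0, 0, 45, 0, 0, 0, 85]
    - [0, 0, 0, 0, 0, 0, 85]
    - [0, 0, 0, 0, 0, 0, 85]

```text
time: 19.45
tcp_pos: [0.5127, 0.1774, 0.0458]
tool_rot: [0.764, 0.645, 0.0, 0.0]
force: [0.7, 0.2, 0.5]
finger_gap: 0.0847
finger_force: 0.0
```

Emit:
apply_moves:
  series:
    - [0, 0, 0, 0, 0, 0, 20]
    - [0, 0, 0, 0, 0, 0, 20]
    - [0, 0, 0, 0, 0, 0, 20]
    - [0, 0, 0, 0, 0, 0, 20]
    - [0, 0, 0, 0, 0, 0, 20]
    - [0, 0, 0, 0, 0, 0, 20]
  grip_force: 70

```text
time: 20.2
tcp_pos: [0.514, 0.1779, 0.0464]
tool_rot: [0.764, 0.645, 0.002, 0.001]
force: [2.7, -0.1, 5.6]
finger_gap: 0.0386
finger_force: 69.7
```

Emit:
apply_moves:
  series:
    - [0, 0, -15, 0, 0, 0, 20]
    - [0, 0, -35, 0, 0, 0, 20]
    - [0, 0, -45, 0, 0, 0, 20]
    - [0, 0, -55, 0, 0, 0, 20]

```text
time: 20.7
tcp_pos: [0.5111, 0.177, 0.1963]
tool_rot: [0.764, 0.645, -0.001, -0.0]
force: [1.8, 1.2, -4.0]
finger_gap: 0.0387
finger_force: 70.9
```

```bash
python3 -c "
from h import *
plan(493,-160.3,195,4.8,8,20)"
```

```text
at [511.1 177.  196.3] tilt 0.15 yaw -9.65
[[-41.9, 4.8, 0.2, -0.0, 0.0, -1.8, 20], [-42.1, 3.5, 0.2, -0.0, 0.0, -1.8, 20], [-42.2, 2.2, 0.2, -0.0, 0.0, -1.8, 20], [-42.2, 0.9, 0.2, -0.0, 0.0, -1.8, 20], [-42.2, -0.5, 0.2, -0.0, 0.0, -1.8, 20], [-42.2, -1.8, 0.2, -0.0, 0.0, -1.8, 20], [-42.1, -3.1, 0.2, -0.0, 0.0, -1.8, 20], [-42.0, -4.5, 0.2, -0.0, 0.0, -1.8, 20]]
```

Emit:
apply_moves:
  series:
    - [-41.9, 4.8, 0, 0, 0, -1.8, 20]
    - [-42.1, 3.5, 0, 0, 0, -1.8, 20]
    - [-42.2, 2.2, 0, 0, 0, -1.8, 20]
    - [-42.2, 0.9, 0, 0, 0, -1.8, 20]
    - [-42.2, -0.5, 0, 0, 0, -1.8, 20]
    - [-42.2, -1.8, 0, 0, 0, -1.8, 20]
    - [-42.1, -3.1, 0, 0, 0, -1.8, 20]
    - [-42, -4.5, 0, 0, 0, -1.8, 20]

```text
time: 21.7
tcp_pos: [0.4933, -0.1608, 0.1955]
tool_rot: [0.677, 0.736, 0.0, -0.001]
force: [0.7, 0.3, -3.2]
finger_gap: 0.0384
finger_force: 71.1
```

Emit:
apply_moves:
  series:
    - [0, 0, 0, 0, 0, 0, 20]
    - [0, 0, 0, 0, 0, 0, 20]

```text
time: 21.95
tcp_pos: [0.4938, -0.1591, 0.1952]
tool_rot: [0.677, 0.736, 0.0, -0.001]
force: [0.9, 0.7, -3.2]
finger_gap: 0.0386
finger_force: 71.1
```

```bash
python3 - <<'E'
from h import *
plan(493.3,-160.3,71,4.8,1,20)
s=state();im=snapshot("wrist");C=cam("wrist",s);cv2.imwrite("pics/w7.png",im)
p=s["tcp_pos"];o=p[2]-.0462
print(project(C,[[p[0],p[1],o+.044],[p[0],p[1],o+.076],[.4932,-.1603,.038]]))
E
```

```text
at [ 493.8 -159.1  195.2] tilt 0.07 yaw 4.75
[[-1.2, -0.5, 124.2, -0.0, -0.1, -0.1, 20]]
[[329.96922398 249.33398011]
 [330.06846176 282.45890689]
 [328.96170663 176.57853079]]
```

View pics/w7.png

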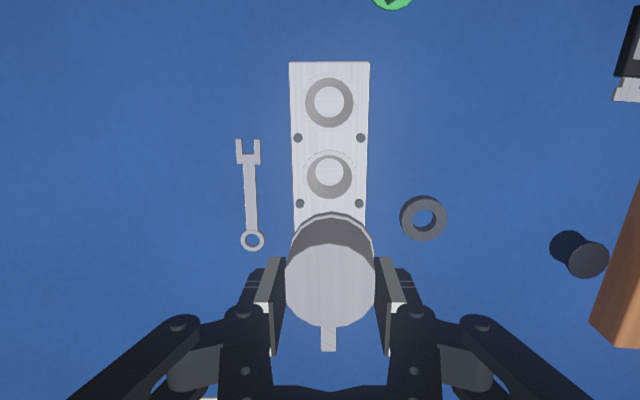

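The drum is upright in the grip, with its top at (330,281). The target cup is at (329,177), as predicted. Lowering.

Emit:
apply_moves:
  series:
    - [-1.2, -0.5, 10, 0, 0, 0, 20]
    - [0, 0, 35, 0, 0, 0, 20]
    - [0, 0, 40, 0, 0, 0, 20]
    - [0, 0, 25, 0, 0, 0, 20]
    - [0, 0, 14, 0, 0, 0, 20]
    - [0, 0, 0, 0, 0, 0, 20]

```text
time: 22.75
tcp_pos: [0.4933, -0.1606, 0.0704]
tool_rot: [0.677, 0.736, -0.001, -0.001]
force: [0.2, -0.1, -2.8]
finger_gap: 0.0385
finger_force: 71.1
```

Emit:
apply_moves:
  series:
    - [0, 0, 8, 0, 0, 0, 20]
    - [0, 0, 8, 0, 0, 0, 20]
    - [0, 0, 6, 0, 0, 0, 20]
    - [0, 0, 2, 0, 0, 0, 20]
    - [0, 0, 0, 0, 0, 0, 20]

```text
time: 23.38
tcp_pos: [0.4938, -0.161, 0.0472]
tool_rot: [0.677, 0.736, 0.0, -0.0]
force: [-0.7, 0.2, -1.3]
finger_gap: 0.0382
finger_force: 71.5
```

Emit:
apply_moves:
  series:
    - [0, 0, 1, 0, 0, 0, 20]
    - [0, 0, 0, 0, 0, 0, 20]
    - [0, 0, 0, 0, 0, 0, 85]
    - [0, 0, 0, 0, 0, 0, 85]
    - [0, 0, 0, 0, 0, 0, 85]
    - [0, 0, 0, 0, 0, 0, 85]
    - [0, 0, -45, 0, 0, 0, 85]
    - [0, 0, -60, 0, 0, 0, 85]

```text
time: 24.38
tcp_pos: [0.4928, -0.1608, 0.1514]
tool_rot: [0.677, 0.736, -0.001, -0.001]
force: [0.7, 0.6, -0.6]
finger_gap: 0.085
finger_force: 0.0
```

Emit:
apply_moves:
  series:
    - [0, 0, -45, 0, 0, 0, 85]

```text
time: 24.5
tcp_pos: [0.494, -0.1613, 0.1984]
tool_rot: [0.677, 0.736, 0.001, 0.001]
force: [0.8, 1.6, -0.2]
finger_gap: 0.0846
finger_force: 0.0
```

```bash
python3 -c "
from h import *
plan(500,111.2,200,-10.9,6,85)"
```

```text
at [ 494.  -161.3  198.4] tilt 0.09 yaw 4.73
[[45.2, 4.7, -0.3, 0.0, -0.0, 2.6, 85], [45.4, 2.7, -0.3, 0.0, -0.0, 2.6, 85], [45.4, 0.6, -0.3, 0.0, -0.0, 2.6, 85], [45.4, -1.5, -0.3, 0.0, -0.0, 2.6, 85], [45.3, -3.5, -0.3, 0.0, -0.0, 2.6, 85], [45.1, -5.6, -0.3, 0.0, -0.0, 2.6, 85]]
```

Emit:
apply_moves:
  series:
    - [45.2, 4.7, 0, 0, 0, 2.6, 85]
    - [45.4, 2.7, 0, 0, 0, 2.6, 85]
    - [45.4, 0.6, 0, 0, 0, 2.6, 85]
    - [45.4, -1.5, 0, 0, 0, 2.6, 85]
    - [45.3, -3.5, 0, 0, 0, 2.6, 85]
    - [45.1, -5.6, 0, 0, 0, 2.6, 85]
    - [0, 0, 0, 0, 0, 0, 85]
    - [0, 0, 0, 0, 0, 0, 85]

```text
time: 25.5
tcp_pos: [0.4995, 0.1108, 0.196]
tool_rot: [0.771, 0.637, -0.0, 0.0]
force: [-0.7, -0.7, 0.1]
finger_gap: 0.085
finger_force: 0.0
```

```bash
python3 - <<'E'
from h import *
plan(500,111.2,48,-10.9,1,85)
s=state();im=snapshot("wrist");C=cam("wrist",s)
cv2.imwrite("pics/w8.png",im)
print(project(C,[.5,.1112,.086]))
E
```

```text
at [499.5 110.8 196. ] tilt 0.02 yaw -10.85
[[0.5, 0.4, 148.0, 0.0, 0.0, 0.1, 85]]
[[329.96251899 188.97782499]]
```

View pics/w8.png

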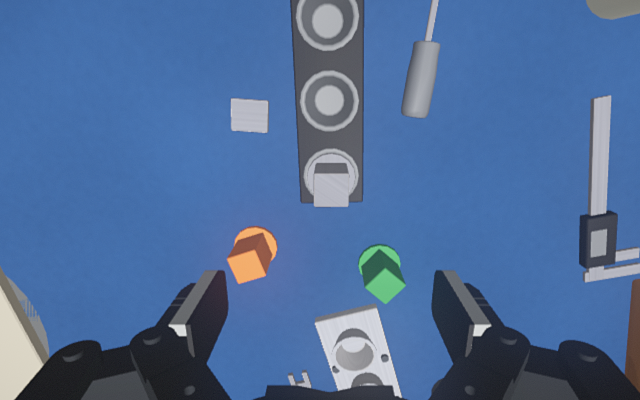

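The steel square's top is at (331,190), as predicted. Orange (252,255) and green (382,275) stand clear of the finger paths.

Emit:
apply_moves:
  series:
    - [0.5, 0.8, 15, 0, 0, 0, 85]
    - [0, 0, 40, 0, 0, 0, 85]
    - [0, 0, 45, 0, 0, 0, 85]
    - [0, 0, 46, 0, 0, 0, 85]
    - [0, 0, 0, 0, 0, 0, 85]
    - [0, 0, 0, 0, 0, 0, 85]

```text
time: 26.3
tcp_pos: [0.5012, 0.1115, 0.0513]
tool_rot: [0.771, 0.637, 0.001, 0.0]
force: [0.1, -0.0, 1.1]
finger_gap: 0.0856
finger_force: 0.0
```

Emit:
apply_moves:
  series:
    - [0, 0, 0, 0, 0, 0, 15]
    - [0, 0, 0, 0, 0, 0, 15]
    - [0, 0, 0, 0, 0, 0, 15]
    - [0, 0, 0, 0, 0, 0, 15]
    - [0, 0, 0, 0, 0, 0, 15]
    - [0, 0, 0, 0, 0, 0, 15]
  grip_force: 65

```text
time: 27.05
tcp_pos: [0.5009, 0.1122, 0.0508]
tool_rot: [0.771, 0.637, 0.001, 0.0]
force: [0.1, -0.5, 4.9]
finger_gap: 0.0263
finger_force: 64.9
```

Emit:
apply_moves:
  series:
    - [0, 0, -15, 0, 0, 0, 15]
    - [0, 0, -35, 0, 0, 0, 15]
    - [0, 0, -45, 0, 0, 0, 15]
    - [0, 0, -50, 0, 0, 0, 15]

```text
time: 27.55
tcp_pos: [0.4997, 0.1115, 0.1968]
tool_rot: [0.771, 0.637, -0.0, -0.0]
force: [1.4, 0.3, -3.8]
finger_gap: 0.0264
finger_force: 64.7
```

```bash
python3 -c "
from h import *
plan(487.6,-94.5,195,4.8,5,15)"
```

```text
at [499.7 111.5 196.8] tilt 0.05 yaw -10.86
[[-40.9, 5.4, 0.4, -0.0, 0.0, -3.1, 15], [-41.2, 3.1, 0.4, -0.0, 0.0, -3.1, 15], [-41.3, 0.9, 0.4, -0.0, 0.0, -3.1, 15], [-41.2, -1.4, 0.4, -0.0, 0.0, -3.1, 15], [-41.1, -3.6, 0.4, -0.0, 0.0, -3.1, 15]]
```

Emit:
apply_moves:
  series:
    - [-40.9, 5.4, 0, 0, 0, -3.1, 15]
    - [-41.2, 3.1, 0, 0, 0, -3.1, 15]
    - [-41.3, 0.9, 0, 0, 0, -3.1, 15]
    - [-41.2, -1.4, 0, 0, 0, -3.1, 15]
    - [-41.1, -3.6, 0, 0, 0, -3.1, 15]
    - [0, 0, 0, 0, 0, 0, 15]
    - [0, 0, 0, 0, 0, 0, 15]

```text
time: 28.42
tcp_pos: [0.4878, -0.0937, 0.1953]
tool_rot: [0.678, 0.735, 0.0, -0.0]
force: [0.1, 1.3, -4.2]
finger_gap: 0.0262
finger_force: 64.8
```

```bash
python3 - <<'E'
from h import *
plan(487.8,-94.5,75,4.8,1,15)
s=state();im=snapshot("wrist");C=cam("wrist",s)
cv2.imwrite("pics/w9.png",im)
p=s["tcp_pos"];o=p[2]-.0508
print(project(C,[[p[0],p[1],o+.044],[p[0],p[1],o+.086],[.4878,-.0945,.038]]))
E
```

```text
at [487.8 -93.7 195.3] tilt 0.04 yaw 4.63
[[-0.9, -0.1, 120.3, -0.0, -0.0, -0.2, 15]]
[[329.94903859 245.45496558]
 [330.12725182 289.42601076]
 [329.54992954 176.15206228]]
```

View pics/w9.png

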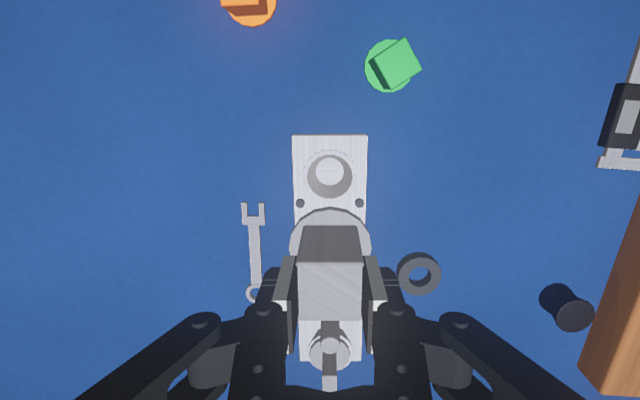

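The square is upright in the grip, with its top at (330,289). The left-end cup is at (330,176), on prediction. Lowering.

Emit:
apply_moves:
  series:
    - [-0.9, 0, 10, 0, 0, 0, 15]
    - [0, 0, 35, 0, 0, 0, 15]
    - [0, 0, 40, 0, 0, 0, 15]
    - [0, 0, 22, 0, 0, 0, 15]
    - [0, 0, 13, 0, 0, 0, 15]
    - [0, 0, 0, 0, 0, 0, 15]

```text
time: 29.22
tcp_pos: [0.4877, -0.0947, 0.0745]
tool_rot: [0.678, 0.735, -0.001, -0.0]
force: [0.3, -0.3, -2.6]
finger_gap: 0.0262
finger_force: 64.7
```

Emit:
apply_moves:
  series:
    - [0, 0, 8, 0, 0, 0, 15]
    - [0, 0, 8, 0, 0, 0, 15]
    - [0, 0, 6, 0, 0, 0, 15]
    - [0, 0, 2, 0, 0, 0, 15]
    - [0, 0, 0, 0, 0, 0, 15]

```text
time: 29.85
tcp_pos: [0.4882, -0.095, 0.0512]
tool_rot: [0.678, 0.735, 0.0, -0.0]
force: [-0.3, 0.6, -3.1]
finger_gap: 0.0261
finger_force: 64.9
```

Release, lift, then back off to the left to view everything.

Emit:
apply_moves:
  series:
    - [0, 0, 0.5, 0, 0, 0, 15]
    - [0, 0, 0, 0, 0, 0, 15]
    - [0, 0, 0, 0, 0, 0, 85]
    - [0, 0, 0, 0, 0, 0, 85]
    - [0, 0, 0, 0, 0, 0, 85]
    - [0, 0, 0, 0, 0, 0, 85]
    - [0, 0, -45, 0, 0, 0, 85]
    - [0, 0, -60, 0, 0, 0, 85]

```text
time: 30.85
tcp_pos: [0.4871, -0.095, 0.1559]
tool_rot: [0.678, 0.735, -0.001, -0.001]
force: [1.6, 0.4, -0.4]
finger_gap: 0.0852
finger_force: 0.0
```

Emit:
apply_moves:
  series:
    - [0, 0, -60, 0, 0, 0, 85]
    - [40, 0, -20, 0, 0, 0, 85]
    - [40, 0, 0, 0, 0, 0, 85]
    - [40, 0, 0, 0, 0, 0, 85]
    - [0, 0, 0, 0, 0, 0, 85]
    - [0, 0, 0, 0, 0, 0, 85]

```text
time: 31.6
tcp_pos: [0.4784, 0.024, 0.2356]
tool_rot: [0.678, 0.735, -0.0, 0.0]
force: [-0.3, 0.9, -0.4]
finger_gap: 0.0853
finger_force: 0.0
```

```bash
python3 - <<'E'
from h import *
a=snapshot("top")[175:255,330:480];b=snapshot("scene")[140:240,160:320]
f=lambda x:cv2.resize(x,(780,int(780*x.shape[0]/x.shape[1])),interpolation=cv2.INTER_CUBIC)
a=cv2.resize(a,None,fx=2.6,fy=2.6,interpolation=cv2.INTER_CUBIC);b=cv2.resize(b,None,fx=3.5,fy=3.5,interpolation=cv2.INTER_CUBIC)
W=560;p=lambda x:cv2.copyMakeBorder(x,0,0,0,W-x.shape[1],0)
cv2.imwrite("pics/fin.png",np.vstack([p(a),p(b)]))
E
```

```text
(no output)
```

View pics/fin.png

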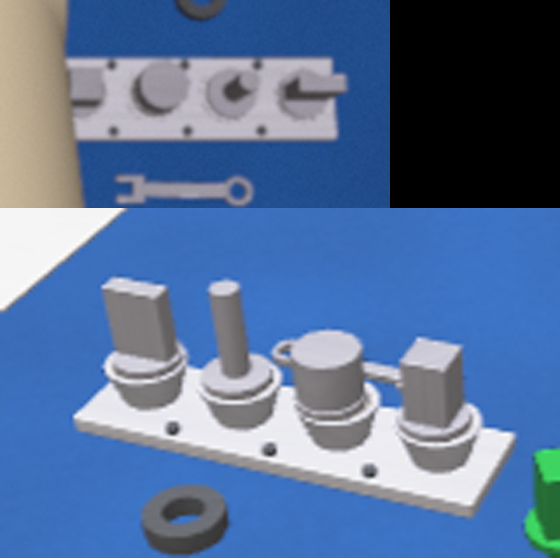

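The scene crop shows blade (140,320), pin (230,330), drum (330,370) and square (432,385), all upright with flanges on the rims. Read from the robot, left to right, that is square, drum, pin, blade, which is the reversed order. The arm is clear.

```bash
python3 -c "
from bench import *
print(finish_job())"
```

```text
the job is handed in; nothing more can be done
None
```

All four samples are seated upright in the fixture in reverse order (left to right: square, drum, pin, blade) and released, and the job was handed in at about 32 s with no verdict returned; the drum slipped from a weak first grip but stayed upright in its cup and was regrasped.

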